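# Load vials from a gravity feeder into the tray

### The job

Fill the two empty cradles of the vial tray from the sloped feeder: lift out the vial resting against the feeder's stop, let the next one roll down to the stop, lay the first in an empty cradle and let go of it, then do the same with the next. Lay each vial centred in its cradle with its cap pointing the same way as the cap of the vial already in the tray, gently, without dropping it. Leave the other vials in a row in the feeder, one against the stop, and do not disturb the vial in the tray, the dishes, the swab pot or the bottle.

Things in the scene. Friction and masses are not known exactly. Their poses are not given: they have to be found in the camera images.
- feeder: fixed gravity feeder, origin mid-underside. Its track drops 0.26 rad to its -x and a stop lip 17 mm high; top end 115 mm high. Vials lie across it, caps to +y, and roll down by themselves. By the stop it is 36 mm wide: the end vial's flat ends stick out 10 mm, free down to the base (8 mm high), to grip from above end to end, a few mm towards the stop so as not to pinch the next vial too. Side guides start 40 mm uphill
- place0 (a point): centre of a vial resting against the feeder's stop, 66 mm above the bench (axes as the feeder's)
- place1 (a point): centre of the next vial when the one in place 0 is there; 30 mm farther up the track
- place2 (a point): centre of the third vial in the row; 60 mm up the track from place 0
- tray: fixed grey tray, origin mid-underside: three V cradles in a row along its x, 44 mm apart, each running along its y. Cradles are 36 mm long, so a vial sticks out 10 mm at both ends, free beneath down to its metal base (150 by 60 mm, 6 mm thick). The cap of the vial already in it points to the tray's +y, as those laid must
- cradle1 (a point): centre of a vial lying in the middle cradle, 50 mm above the bench; empty at the start (axes as the tray's); the cradle's flanks rise to about 5 mm below it
- cradle2 (a point): the same for the end cradle at the tray's +x, empty at the start; the cradle at the tray's -x end holds a vial
- vial0_centre (a point): first vial, at the stop at the start: amber glass screw-cap vial lying on its side, a plain cylinder 30 mm in diameter and 56 mm long (cap as wide as the body), 20 to 45 g; this point is its centre; its own y axis runs along the vial towards the cap
- vial1_centre (a point): second vial: like the first; this point is its centre, its y axis points along it to the cap
- vial2_centre (a point): third vial: like the first; this point is its centre, its y axis points along it to the cap
- vial3_centre (a point): fourth vial: like the first; this point is its centre, its y axis points along it to the cap
- vial4_centre (a point): fifth vial, uppermost: like the first; this point is its centre, its y axis points along it to the cap
- vial0: the whole of vial0, origin at its centre, y axis towards the cap
- vial0_cap (a point): middle of vial0's white cap, on its axis, 20 mm from its centre
- vial1: the whole of vial1, origin at its centre, y axis towards the cap
- vial1_cap (a point): middle of vial1's white cap, on its axis, 20 mm from its centre
- vial_in_tray_centre (a point): identical vial that lies in the tray's -x cradle from the start, to be left there; its centre, y axis to its cap
- dishes_centre (a point): bystander: stack of Petri dishes, 90 mm in diameter, 75 mm high; its centre
- swab_pot_centre (a point): bystander: white pot of swabs, 72 mm in diameter, 85 mm high (swabs to 145 mm); centre of the pot
- reagent_bottle_centre (a point): bystander: bottle, 68 mm in diameter, 150 mm high; its centre
- vial2: the whole of vial2, origin at its centre
- vial3: the whole of vial3, origin at its centre
- vial4: the whole of vial4, origin at its centre

How it is judged:
By the outcome, as a careful person would: the job done as asked, in the order asked, and still so for the second after the job is handed in, with the robot touching nothing.
It also fails if it takes over 58 s, if anything falls off the work surface, if the arm or the gripper's body presses on something with over 40 N, if the wrist force passes 120 N, or if a joint passes its speed limit or range.

### The arm

A 7-joint arm with a two-finger parallel gripper is mounted at the origin on the work surface. World frame = base frame: x ahead of the robot, y to its left, z up, the work surface at z = 0. Lengths are in m, angles in degrees, forces in N, time in s.
With the tool pointing down it reaches from about 0.425 to 0.875 m from the base axis. Payload 4.7 kg.
Tool frame: the origin (TCP) lies between the finger pads; the fingertips stand 11 mm ahead of it and the grasp point (between the pads) lies 8 mm behind it (env.tcp_to_tips is the distance from the TCP to the fingertips, in m); z points along the fingers, y is the line along which they close (so a half turn about z gives the same grasp; the last joint's range is limited). The gripper opens to 87 mm and grips with 3 to 60 N. Pads are 19 mm wide; open, the fingers measure 117 mm over their backs; the gripper's body (75 mm by 190 mm) begins 51 mm behind the grasp point.
Start: joints at [70.48, 18.392, -4.016, 83.108, 1.295, 78.541, -3.26], TCP at [0.226, -0.61, 0.234] pointing down, gripper open.
Joint ranges: [-163.93, 163.93], [-17.29, 119.83], [-79.2, 71.16], [3.27, 140.29], [-89.18, 269.18], [5.43, 117.66], [-154.24, 154.24]. Speed limits (degrees/s): [147.25, 147.25, 180, 180, 180, 180, 180].

### API

Orientations are given as [roll, pitch, yaw] about the fixed x, y, z axes, in that order (R = Rz(yaw) Ry(pitch) Rx(roll)).
In Python, from cell import env, viewer gives the robot as it stands.
- The arm moves only by the tool step_arm, never from a script. Its arguments are lists of equal length, an entry for each row: "delta_pos": the shift along the tool's x, y, z in units of 0.2 m (1.0 is 0.2 m), a list of three; "rot": the turn, a rotation vector about the tool's x, y, z in units of 1.5 rad (1.0 is 1.5 rad), a list of three; "gripper": the gripper command: -1 is shut, 1 is fully open, values between are in proportion. A call has 1 to 20 rows; each row is the pose to reach, as a shift and turn from the pose commanded when the call began, along the tool's axes at that moment; what a row does not reach only later rows make up. A row lasts 1/8 s, in which the tool goes at most 62.5 mm and 10.7 degrees, less where a joint would pass 70% of its speed; a pose out of reach is approached as far as the arm can. A call with a number of a shift or a turn outside -1 to 1 is refused whole. A call with a gripper value outside its range is refused whole. The fingers move at their own pace and stop on an object; "squeeze" is the grip in N (left out, the last holds). Time passes only in rows, so rows that repeat a pose let the fingers close. It gives the time, the measured TCP pose, the force, the opening and the grip force at its end, in the units of the state.
- env.get_obs(): the state, without advancing time (a new reading comes with each control period).
- viewer.read_camera(name): name is "scene" or "top" or "wrist"; returns a dict with "img" (384x512x3 uint8, red, green, blue), "fx", "fy", "cx", "cy" (pixels), "pose" (4x4, takes a point from camera to world coordinates). Camera axes: x right, y down, z forward; pixel columns grow to the right and rows downward; lengths in m; the calibration is good to about 2 mm. A picture is of the moment at which its call begins. There is no depth.
- env.sign_off(): hands the job in; it is judged then, once.
The state is a dict: "time_s": time; "qpos": joint angles; "joint_velocities": joint speeds; "effort": joint torques, N m; "tool_pos": TCP position; "tool_rot": TCP orientation; "force": force on the tool from outside, world axes, zero at the start; "wrist_torque": the same for the moment, N m; "grip_width": finger opening in m; "grasp_force": force on a finger pad.
Only numpy, scipy, OpenCV 4.12 (cv2) and the standard library are available. Lean on these libraries where they do the work, as an engineer would, in place of code of your own. Each camera call takes 0.05 s, during which the arm holds its last target. There are 200 camera calls.

## Working session

There is one attempt and no reset: what is moved stays moved. The work goes in short steps, Python scripts to look and compute and a tool call to move; the robot and the scene stay as the last step left them, time stands still between calls to the robot, and variables do not carry over. Pictures are saved under pics/ and viewed, at most 10 in all, crops included, and the job is handed in when it is done.

Besides the shell and the picture viewer there is one more tool, called after "Emit:" as name(argument=value, ...), one argument or row to a line, values as JSON. step_arm: Moves the arm, as the interface text tells. Shifts and turns lie within -1 to 1; 1 stands for 0.2 m of shift or 1.5 rad of turn. Its arguments: {"type":"object","properties":{"delta_pos":{"type":"array"},"rot":{"type":"array"},"gripper":{"type":"array"},"squeeze":{"type":"number"}},"required":["delta_pos","rot","gripper"]}

```bash
mkdir -p pics; python3 - <<'E'
from cell import env, viewer
import cv2,numpy as np
o=env.get_obs();print(o)
for n in("scene","top"):
    c=viewer.read_camera(n);cv2.imwrite(f"pics/{n}0.png",c["img"][:,:,::-1]);print(n,c["fx"],c["fy"],c["cx"],c["cy"],np.round(c["pose"],4).tolist())
E
```

```text
{'time_s': 0.0, 'qpos': array([70.47768942, 18.43894739, -4.01589116, 83.17587538,  1.29426854,
       78.54079199, -3.26197611]), 'joint_velocities': array([-0.04779572,  0.02168479, -0.00832063, -0.05221994,  0.09017112,
        0.02786318, -0.03026472]), 'effort': array([ 3.27777025e-04, -4.91289353e+01, -4.03906675e-01, -3.12527668e+01,
       -6.40024804e-02,  4.38906380e-02,  1.99510291e-04]), 'tool_pos': array([ 0.22560176, -0.6090155 ,  0.23245429]), 'tool_rot': array([-1.79889591e+02,  4.99069937e-03,  2.03303058e+01]), 'force': array([-0.53924286,  0.75724777, -0.45172652]), 'wrist_torque': array([-0.00178437, -0.01768939,  0.00501782]), 'grasp_force': 0.0, 'grip_width': 0.08701123512918109}
scene 398.27743263176046 398.27743263176046 263.90774106115595 194.87984587656396 [[-0.6556, 0.4361, -0.6165, 1.3551], [0.7551, 0.3702, -0.5411, 0.6284], [-0.0078, -0.8203, -0.572, 0.744], [0.0, 0.0, 0.0, 1.0]]
top 373.2753201554407 373.2753201554407 252.95901968562984 189.04382193448694 [[0.0057, -0.9791, 0.2035, 0.3947], [-1.0, -0.0061, -0.0013, -0.0129], [0.0025, -0.2035, -0.9791, 1.1423], [0.0, 0.0, 0.0, 1.0]]
```

View pics/top0.png

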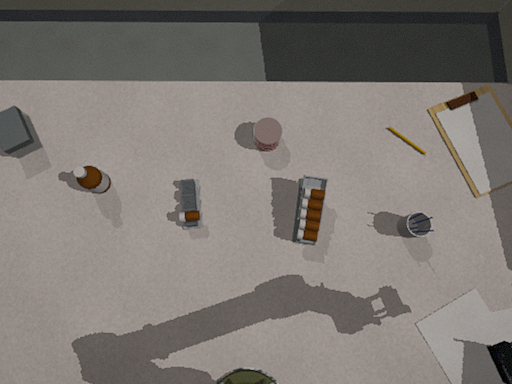

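View pics/scene0.png

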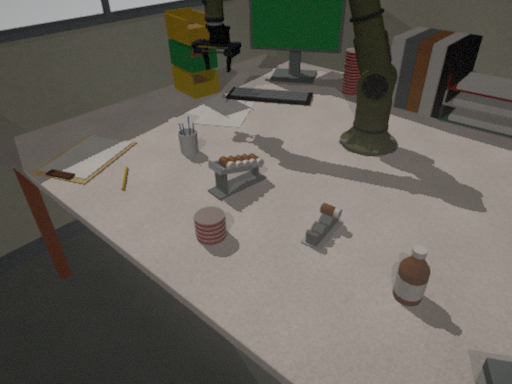

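```bash
python3 - <<'E'
import cv2,numpy as np
a=cv2.imread("pics/top0.png")
l=cv2.resize(a[170:240,165:215],None,fx=8,fy=8,interpolation=cv2.INTER_CUBIC)
r=cv2.resize(a[170:250,288:333],None,fx=7,fy=7,interpolation=cv2.INTER_CUBIC)
o=np.zeros((600,400+320,3),np.uint8);o[:560,:400]=l;o[:560,400:715]=r
cv2.imwrite("pics/crop1.png",o)
b=cv2.imread("pics/scene0.png")
l=cv2.resize(b[145:200,200:275],None,fx=5,fy=5,interpolation=cv2.INTER_CUBIC)
r=cv2.resize(b[195:250,295:350],None,fx=7,fy=7,interpolation=cv2.INTER_CUBIC)
o=np.zeros((390,375+390,3),np.uint8);o[:275,:375]=l;o[:385,375:760]=r
cv2.imwrite("pics/crop2.png",o)
E
```

```text
(no output)
```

View pics/crop1.png

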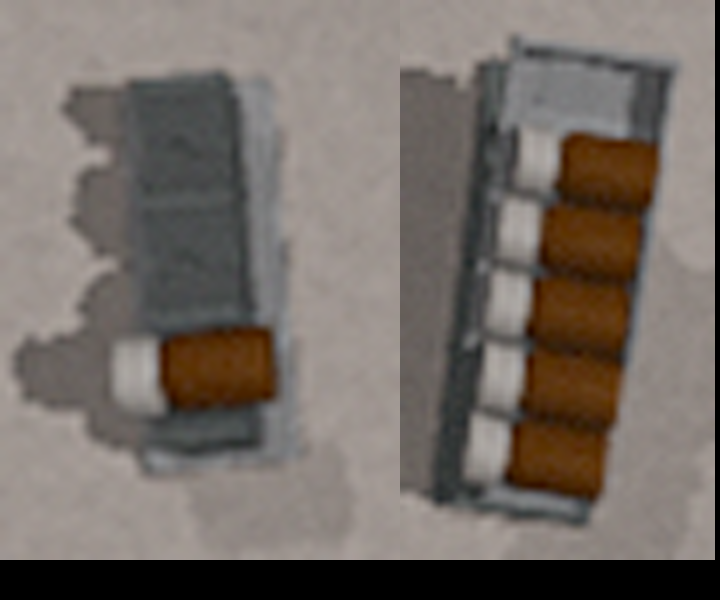

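View pics/crop2.png

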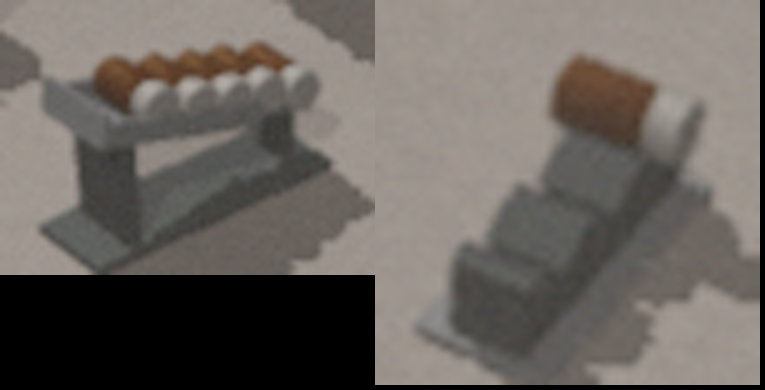

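```bash
cat > h.py <<'E'
import numpy as np
from scipy.spatial.transform import Rotation as R
CAM={"scene":(398.277,263.908,194.880,np.array([[-0.6556,0.4361,-0.6165,1.3551],[0.7551,0.3702,-0.5411,0.6284],[-0.0078,-0.8203,-0.572,0.744]])),
"top":(373.275,252.959,189.044,np.array([[0.0057,-0.9791,0.2035,0.3947],[-1.0,-0.0061,-0.0013,-0.0129],[0.0025,-0.2035,-0.9791,1.1423]]))}
def at_z(cam,u,v,z):
    f,cx,cy,P=CAM[cam] if isinstance(cam,str) else cam
    d=P[:3,:3]@[(u-cx)/f,(v-cy)/f,1]; t=P[:3,3]
    return t+d*(z-t[2])/d[2]
def go(p0,rpy0,p1,rpy1):
    A=R.from_euler('xyz',rpy0,degrees=True);B=R.from_euler('xyz',rpy1,degrees=True)
    return np.round(A.inv().apply(np.array(p1)-p0)/.2,4),np.round((A.inv()*B).as_rotvec()/1.5,4)
E
python3 - <<'E'
from h import *
fc=lambda u,v:(288+(u-400+.5)/7-.5,170+(v+.5)/7-.5)
tc=lambda u,v:(165+(u+.5)/8-.5,170+(v+.5)/8-.5)
for n,p,z in[("v0L",fc(467,447),.066),("v0R",fc(604,462),.066),("v4L",fc(517,158),.0968),("v4R",fc(657,170),.0968),("tL",tc(113,377),.05),("tR",tc(273,364),.05),
 ("base bl",tc(145,470),.003),("base br",tc(295,460),.006),("base tr",tc(270,80),.006),("Fbl",fc(437,497),.004),("Fbr",fc(585,520),.06)]:
    print(n,at_z("top",*p,z).round(4))
E
```

```text
v0L [ 0.4889 -0.1421  0.066 ]
v0R [ 0.4831 -0.1982  0.066 ]
v4L [ 0.6039 -0.161   0.0968]
v4R [ 0.5992 -0.218   0.0968]
tL [0.5373 0.2037 0.05  ]
tR [0.5425 0.145  0.05  ]
base bl [0.5079 0.1992 0.003 ]
base br [0.5117 0.1417 0.006 ]
base tr [0.6601 0.1565 0.006 ]
Fbl [ 0.4726 -0.1362  0.004 ]
Fbr [ 0.4598 -0.1907  0.06  ]
```

```bash
python3 - <<'E'
from h import *
p=np.array([.226,-.61,.234]);q=np.array([.44,-.16,.23])
r=[180,0,20.33];r1=[180,0,-9]
w1=p+(q-p)*.36;w2=p+(q-p)*.68
print(go(p,r,w1,r1),go(w1,r1,w2,r1),go(w2,r1,q,r1))
E
```

```text
(array([ 0.6426, -0.6257,  0.0072]), array([ 0.    , -0.    ,  0.3413])) (array([ 0.2256, -0.7647,  0.0064]), array([0., 0., 0.])) (array([ 0.2256, -0.7647,  0.0064]), array([0., 0., 0.]))
```

Emit:
step_arm(
  delta_pos=[
    [0.2,-0.2,0],
    [0.43,-0.42,0],
    [0.643,-0.626,0.007],
    [0.643,-0.626,0.007],
  ],
  rot=[
    [0,0,0.1],
    [0,0,0.22],
    [0,0,0.34],
    [0,0,0.34],
  ],
  gripper=[1,1,1,1],
)

```text
time_s: 0.6
tool_pos: [0.3064, -0.4425, 0.2321]
tool_rot: [-179.9, -0.0, -8.4]
force: [0.4, 0.4, 1.2]
grip_width: 0.0871
grasp_force: 0.0
```

Emit:
step_arm(
  delta_pos=[
    [0.075,-0.255,0],
    [0.15,-0.51,0],
    [0.226,-0.765,0.006],
  ],
  rot=[
    [0,0,0],
    [0,0,0],
    [0,0,0],
  ],
  gripper=[1,1,1],
)

```text
time_s: 0.98
tool_pos: [0.3713, -0.3028, 0.2308]
tool_rot: [180.0, -0.0, -8.9]
force: [0.3, -0.6, 0.6]
grip_width: 0.087
grasp_force: 0.0
```

Emit:
step_arm(
  delta_pos=[
    [0.075,-0.255,0],
    [0.15,-0.51,0],
    [0.226,-0.765,0.006],
    [0.226,-0.765,0.006],
    [0.226,-0.765,0.006],
    [0.226,-0.765,0.006],
  ],
  rot=[
    [0,0,0],
    [0,0,0],
    [0,0,0],
    [0,0,0],
    [0,0,0],
    [0,0,0],
  ],
  gripper=[1,1,1,1,1,1],
)

```text
time_s: 1.72
tool_pos: [0.4388, -0.161, 0.2295]
tool_rot: [180.0, 0.0, -9.1]
force: [0.3, -0.7, -0.6]
grip_width: 0.0872
grasp_force: 0.0
```

```bash
python3 - <<'E'
from cell import env, viewer
import cv2,numpy as np
o=env.get_obs();print(o["tool_pos"],o["tool_rot"],o["force"],o["time_s"])
c=viewer.read_camera("wrist");np.savez("w1.npz",**c);print(c["fx"],c["cx"],c["cy"],c["pose"].round(4).tolist())
cv2.imwrite("pics/w1.png",cv2.resize(c["img"][:,:,::-1],(768,576),interpolation=cv2.INTER_CUBIC))
E
```

```text
[ 0.43882325 -0.16100718  0.22953081] [ 1.79988750e+02  2.72750635e-02 -9.06299225e+00] [ 0.29329022 -0.72334121 -0.56538999] 1.725
316.5430310561841 256.4292305072906 192.79552201181534 [[-0.1583, -0.9582, -0.2382, 0.5038], [-0.9874, 0.1538, 0.0376, -0.1719], [0.0006, 0.2411, -0.9705, 0.3811], [0.0, 0.0, 0.0, 1.0]]
```

View pics/w1.png

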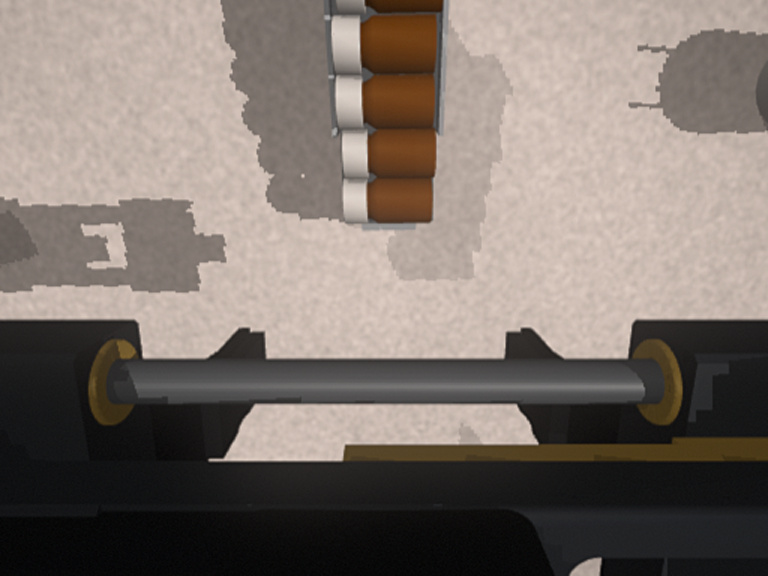

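```bash
python3 - <<'E'
from h import *
c=np.load("w1.npz");C=(float(c["fx"]),float(c["cx"]),float(c["cy"]),c["pose"])
px=lambda u,v:((u+.5)/1.5-.5,(v+.5)/1.5-.5)
for n,u,v,z in[("v0L",343.5,200,.075),("v0R",433,200,.075),("v0 c",388,200,.066),("v0low",388,222.5,.066),("v1L",342,154,.083),("v1R",436,153,.083),("v1c",389,153.5,.0737),("v3L",331,43,.098),("v3R",438,43,.098)]:
    print(n,at_z(C,*px(u,v),z).round(4))
E
```

```text
v0L [ 0.4906 -0.1433  0.075 ]
v0R [ 0.4816 -0.1994  0.075 ]
v0 c [ 0.4856 -0.1712  0.066 ]
v0low [ 0.4711 -0.1689  0.066 ]
v1L [ 0.518  -0.1481  0.083 ]
v1R [ 0.5096 -0.2042  0.083 ]
v1c [ 0.5141 -0.1763  0.0737]
v3L [ 0.5754 -0.1538  0.098 ]
v3R [ 0.5662 -0.2113  0.098 ]
```

Emit:
step_arm(
  delta_pos=[
    [0.112,0.007,0.27],
    [0.224,0.013,0.547],
    [0.224,0.013,0.547],
    [0.224,0.013,0.547],
  ],
  rot=[
    [0,0,0.003],
    [0,0,0.003],
    [0,0,0.003],
    [0,0,0.003],
  ],
  gripper=[1,1,1,1],
  squeeze=15,
)

```text
time_s: 2.28
tool_pos: [0.4835, -0.1694, 0.1215]
tool_rot: [180.0, -0.0, -9.2]
force: [0.4, -0.5, 1.0]
grip_width: 0.0867
grasp_force: 0.0
```

```bash
python3 - <<'E'
from h import *
from cell import env
o=env.get_obs();print(o["tool_pos"],o["tool_rot"],o["force"],o["time_s"])
print(go(o["tool_pos"],o["tool_rot"],[.4826,-.1707,.062],[180,0,-9.3]))
E
```

```text
[ 0.48352259 -0.16938412  0.12153094] [ 1.79982024e+02 -4.93568816e-02 -9.21211219e+00] [ 0.36498886 -0.53294469  1.03453131] 2.275
(array([-0.0038,  0.0071,  0.2977]), array([ 0.0002, -0.0006,  0.001 ]))
```

Emit:
step_arm(
  delta_pos=[
    [-0.004,0.007,0.15],
    [-0.004,0.007,0.29],
    [-0.004,0.007,0.298],
    [-0.004,0.007,0.298],
    [-0.004,0.007,0.298],
  ],
  rot=[
    [0,0,0],
    [0,0,0],
    [0,0,0],
    [0,0,0],
    [0,0,0],
  ],
  gripper=[1,1,1,1,1],
)

```text
time_s: 2.9
tool_pos: [0.4836, -0.1705, 0.0628]
tool_rot: [179.9, -0.2, -9.2]
force: [0.4, 0.2, -0.9]
grip_width: 0.0869
grasp_force: 0.0
```

```bash
python3 - <<'E'
from cell import env, viewer
import cv2,numpy as np
o=env.get_obs();print(o["tool_pos"],o["tool_rot"],o["force"],o["time_s"])
c=viewer.read_camera("wrist");np.savez("w2.npz",**c)
cv2.imwrite("pics/w2.png",c["img"][:,:,::-1])
E
```

```text
[ 0.48363398 -0.17046544  0.06281115] [179.92641212  -0.19483337  -9.15893931] [ 0.38160422  0.16365524 -0.87524747] 2.9
```

View pics/w2.png

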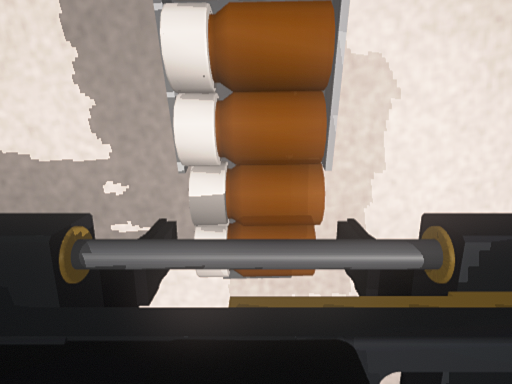

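Emit:
step_arm(
  delta_pos=[
    [0,0,0],
    [0,0,0],
    [0,0,0],
    [0,0,0],
    [0,0,0],
    [0,0,0],
  ],
  rot=[
    [0,0,0],
    [0,0,0],
    [0,0,0],
    [0,0,0],
    [0,0,0],
    [0,0,0],
  ],
  gripper=[-1,-1,-1,-1,-1,-1],
  squeeze=15,
)

```text
time_s: 3.7
tool_pos: [0.4823, -0.1698, 0.0607]
tool_rot: [-180.0, 0.0, -9.1]
force: [0.5, -0.1, -0.1]
grip_width: 0.0559
grasp_force: 15.0
```

Emit:
step_arm(
  delta_pos=[
    [0,0,-0.2],
    [0,0,-0.5],
    [0,0,-0.7],
    [0,0,-0.7],
    [0,0,-0.7],
  ],
  rot=[
    [0,0,0],
    [0,0,0],
    [0,0,0],
    [0,0,0],
    [0,0,0],
  ],
  gripper=[-1,-1,-1,-1,-1],
)

```text
time_s: 4.32
tool_pos: [0.4817, -0.1698, 0.1998]
tool_rot: [-180.0, 0.1, -9.2]
force: [-0.2, -0.9, -0.6]
grip_width: 0.0559
grasp_force: 15.0
```

```bash
python3 - <<'E'
from cell import env, viewer
from h import *
import cv2,numpy as np
o=env.get_obs();print(o["tool_pos"],o["tool_rot"],o["force"],o["time_s"],o["grip_width"])
c=viewer.read_camera("wrist");np.savez("w3.npz",**c)
t=viewer.read_camera("top")["img"]
a=np.zeros((576,800,3),np.uint8);a[:384,:512]=c["img"];a[:480,512:792]=cv2.resize(t[165:255,285:338],(280,480),interpolation=cv2.INTER_CUBIC)
cv2.imwrite("pics/w3.png",a[:,:,::-1])
E
```

```text
[ 0.48171296 -0.16975055  0.19983844] [-1.79996518e+02  7.86154928e-02 -9.15306085e+00] [-0.19961465 -0.86170448 -0.61045073] 4.325 0.055903718287442554
```

View pics/w3.png

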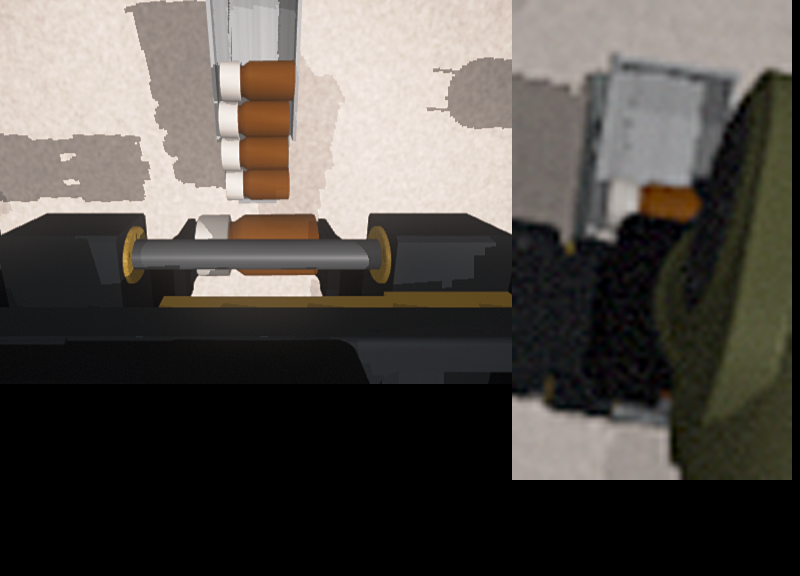

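```bash
python3 - <<'E'
from h import *
c=np.load("w3.npz");C=(float(c["fx"]),float(c["cx"]),float(c["cy"]),c["pose"])
for n,u,v,z in[("L",226,185,.077),("R",289.5,184.5,.077),("c",258,184.7,.066),("c1",255,154,.0737),("c3",256.5,81,.089)]:
    print(n,at_z(C,u,v,z).round(4))
p=[.4817,-.1698,.1998];m=[.48,0,.225];q=[.478,.17,.23]
print(go(p,[180,0,-9.15],m,[180,0,-2]),go(m,[180,0,-2],q,[180,0,5.5]))
E
```

```text
L [ 0.4906 -0.1444  0.077 ]
R [ 0.482  -0.2001  0.077 ]
c [ 0.4839 -0.1721  0.066 ]
c1 [ 0.5132 -0.1741  0.0737]
c3 [ 0.5715 -0.1849  0.089 ]
(array([-0.1434, -0.8368, -0.126 ]), array([ 0.    ,  0.    , -0.0832])) (array([-0.0397, -0.8491, -0.025 ]), array([ 0.    ,  0.    , -0.0873]))
```

Emit:
step_arm(
  delta_pos=[
    [-0.05,-0.26,-0.05],
    [-0.1,-0.54,-0.1],
    [-0.143,-0.837,-0.126],
    [-0.143,-0.837,-0.126],
  ],
  rot=[
    [0,0,-0.03],
    [0,0,-0.06],
    [0,0,-0.083],
    [0,0,-0.083],
  ],
  gripper=[-1,-1,-1,-1],
)

```text
time_s: 4.92
tool_pos: [0.4802, 0.0057, 0.2255]
tool_rot: [-179.9, 0.0, -1.5]
force: [-0.1, -1.2, -0.4]
grip_width: 0.0556
grasp_force: 15.0
```

Emit:
step_arm(
  delta_pos=[
    [-0.01,-0.28,-0.01],
    [-0.03,-0.57,-0.02],
    [-0.04,-0.849,-0.025],
    [-0.04,-0.849,-0.025],
    [-0.04,-0.849,-0.025],
    [-0.04,-0.849,-0.025],
  ],
  rot=[
    [0,0,-0.03],
    [0,0,-0.06],
    [0,0,-0.087],
    [0,0,-0.087],
    [0,0,-0.087],
    [0,0,-0.087],
  ],
  gripper=[-1,-1,-1,-1,-1,-1],
)

```text
time_s: 5.68
tool_pos: [0.479, 0.1677, 0.2302]
tool_rot: [180.0, 0.1, 5.3]
force: [0.3, -0.5, -0.6]
grip_width: 0.0559
grasp_force: 15.0
```

```bash
python3 - <<'E'
from cell import env, viewer
from h import *
import cv2,numpy as np
o=env.get_obs();print(o["tool_pos"],o["tool_rot"],o["force"],o["time_s"],o["grip_width"])
c=viewer.read_camera("wrist");np.savez("w4.npz",**c)
cv2.imwrite("pics/w4.png",cv2.resize(c["img"][:220,150:390,::-1],(720,600),interpolation=cv2.INTER_CUBIC) if 0 else cv2.resize(c["img"][:200,130:390,::-1],None,fx=3,fy=3,interpolation=cv2.INTER_CUBIC))
E
```

```text
[0.47897868 0.16766054 0.23015392] [1.79954639e+02 7.58309079e-02 5.25991803e+00] [ 0.32919931 -0.45500218 -0.57587483] 5.675 0.05588405794426578
```

View pics/w4.png

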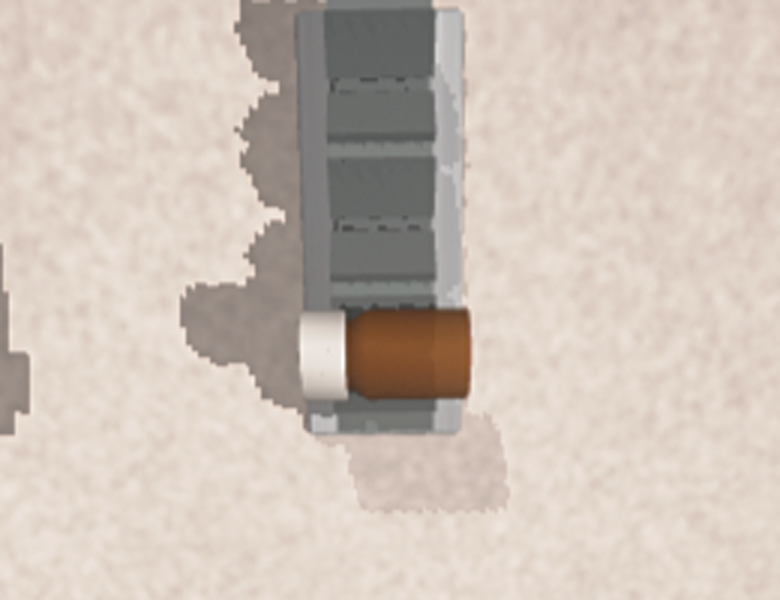

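```bash
python3 - <<'E'
from h import *
c=np.load("w4.npz");C=(float(c["fx"]),float(c["cx"]),float(c["cy"]),c["pose"])
px=lambda u,v:(130+(u+.5)/3-.5,(v+.5)/3-.5)
P={}
for n,u,v,z in[("vL",300,354,.06),("vR",470,354,.06),("vc",385,354,.05),("tl",297,10,.006),("tr",463,10,.006),("bl",305,433,.006),("br",461,433,.006),("V1",382.5,223.5,.03),("V2",382,85,.03),("V1L",328,223,.03),("V1R",435,223,.03),("V2L",328,85,.03),("V2R",434,85,.03),("ridge01",382,284,.045),("ridge12",382,150,.045)]:
    P[n]=at_z(C,*px(u,v),z);print(n,P[n].round(4))
print((P["tl"]+P["tr"]+P["bl"]+P["br"])/4)
for a,b in[("bl","tl"),("br","tr"),("V1","V2"),("vc","V1"),("vR","vL"),("V1R","V1L"),("V2R","V2L"),("ridge01","ridge12")]:
    d=P[b]-P[a];print(a,b,np.degrees(np.arctan2(d[1],d[0])),np.linalg.norm(d))
E
```

```text
vL [0.5386 0.1989 0.06  ]
vR [0.5437 0.1431 0.06  ]
vc [0.541  0.1709 0.05  ]
tl [0.6559 0.2126 0.006 ]
tr [0.6613 0.154  0.006 ]
bl [0.5076 0.1991 0.006 ]
br [0.5132 0.1381 0.006 ]
V1 [0.5848 0.1757 0.03  ]
V2 [0.6287 0.1799 0.03  ]
V1L [0.5833 0.1947 0.03  ]
V1R [0.5867 0.1575 0.03  ]
V2L [0.6271 0.1981 0.03  ]
V2R [0.6303 0.1624 0.03  ]
ridge01 [0.5639 0.174  0.045 ]
ridge12 [0.6058 0.1778 0.045 ]
[0.58449424 0.17593719 0.006     ]
bl tl 5.204169652655261 0.1488955369219527
br tr 6.11764296070375 0.14894071290687924
V1 V2 5.463623080368048 0.04410073758671124
vc V1 6.260035985511145 0.04842663526283842
vR vL 95.21111886261009 0.05603741163422608
V1R V1L 95.2192932102618 0.03734607081727961
V2R V2L 95.22736578231542 0.035809929116311354
ridge01 ridge12 5.236865440681433 0.042086203478019966
```

```bash
python3 - <<'E'
from h import *
print(go([.479,.1677,.2302],[180,0,5.3],[.5817,.1757,.09],[180,0,5.4]))
E
```

```text
(array([0.515 , 0.0076, 0.701 ]), array([ 0.    ,  0.    , -0.0012]))
```

Emit:
step_arm(
  delta_pos=[
    [0.2,0.004,0.1],
    [0.4,0.008,0.25],
    [0.515,0.008,0.45],
    [0.515,0.008,0.65],
    [0.515,0.008,0.7],
    [0.515,0.008,0.7],
    [0.515,0.008,0.7],
    [0.515,0.008,0.7],
  ],
  rot=[
    [0,0,-0.001],
    [0,0,-0.001],
    [0,0,-0.001],
    [0,0,-0.001],
    [0,0,-0.001],
    [0,0,-0.001],
    [0,0,-0.001],
    [0,0,-0.001],
  ],
  gripper=[-1,-1,-1,-1,-1,-1,-1,-1],
)

```text
time_s: 6.72
tool_pos: [0.5824, 0.1784, 0.0928]
tool_rot: [180.0, -0.2, 5.5]
force: [-0.1, 0.9, -0.7]
grip_width: 0.0558
grasp_force: 15.0
```

```bash
python3 - <<'E'
from h import *
from cell import env
o=env.get_obs();print(o["tool_pos"],o["tool_rot"],o["force"],o["time_s"])
print(go(o["tool_pos"],o["tool_rot"],[.5817,.1757,.05],[180,0,5.4]))
E
```

```text
[0.58237603 0.17835646 0.09279498] [ 1.79990618e+02 -1.76226949e-01  5.53875450e+00] [-0.09581637  0.88779698 -0.71181284] 6.725
(array([-0.0053,  0.0129,  0.214 ]), array([ 0.0001, -0.0021,  0.0016]))
```

Emit:
step_arm(
  delta_pos=[
    [-0.005,0.013,0.08],
    [-0.005,0.013,0.15],
    [-0.005,0.013,0.2],
    [-0.005,0.013,0.21],
    [-0.005,0.013,0.21],
  ],
  rot=[
    [0,0,0],
    [0,0,0],
    [0,0,0],
    [0,0,0],
    [0,0,0],
  ],
  gripper=[-1,-1,-1,-1,-1],
)

```text
time_s: 7.35
tool_pos: [0.5806, 0.1757, 0.0487]
tool_rot: [-180.0, 0.0, 5.6]
force: [0.8, -1.0, 0.0]
grip_width: 0.0557
grasp_force: 15.0
```

Emit:
step_arm(
  delta_pos=[
    [0,0,0.004],
    [0,0,0.008],
    [0,0,0.008],
  ],
  rot=[
    [0,0,0],
    [0,0,0],
    [0,0,0],
  ],
  gripper=[-1,-1,-1],
)

```text
time_s: 7.72
tool_pos: [0.5807, 0.1755, 0.0475]
tool_rot: [180.0, -0.0, 5.5]
force: [-0.5, -0.0, -0.4]
grip_width: 0.0557
grasp_force: 15.0
```

Emit:
step_arm(
  delta_pos=[
    [0,0,0.003],
    [0,0,0.006],
    [0,0,0.006],
  ],
  rot=[
    [0,0,0],
    [0,0,0],
    [0,0,0],
  ],
  gripper=[-1,-1,-1],
)

```text
time_s: 8.1
tool_pos: [0.5806, 0.1754, 0.046]
tool_rot: [180.0, 0.0, 5.5]
force: [-0.0, -0.1, -0.7]
grip_width: 0.056
grasp_force: 15.0
```

Emit:
step_arm(
  delta_pos=[
    [0,0,0.003],
    [0,0,0.005],
    [0,0,0.005],
  ],
  rot=[
    [0,0,0],
    [0,0,0],
    [0,0,0],
  ],
  gripper=[-1,-1,-1],
)

```text
time_s: 8.48
tool_pos: [0.5806, 0.1754, 0.0451]
tool_rot: [180.0, 0.0, 5.5]
force: [0.1, -0.6, 0.3]
grip_width: 0.0556
grasp_force: 15.0
```

Emit:
step_arm(
  delta_pos=[
    [0,0,0.003],
    [0,0,0.005],
    [0,0,0.005],
  ],
  rot=[
    [0,0,0],
    [0,0,0],
    [0,0,0],
  ],
  gripper=[-1,-1,-1],
)

```text
time_s: 8.85
tool_pos: [0.581, 0.1755, 0.0444]
tool_rot: [180.0, -0.0, 5.5]
force: [0.5, 0.6, 1.0]
grip_width: 0.056
grasp_force: 15.0
```

```bash
python3 - <<'E'
from cell import env,viewer
import cv2
c=viewer.read_camera("scene")["img"]
cv2.imwrite("pics/s5.png",cv2.resize(c[185:260,290:355,::-1],None,fx=8,fy=8,interpolation=cv2.INTER_CUBIC))
print(env.get_obs()["force"],env.get_obs()["effort"])
E
```

```text
[1.30828134 0.07432245 0.48921766] [-9.31647629e-02 -4.50574243e+01 -9.36032116e+00 -2.51137519e+01
 -6.75828662e-02  9.37011279e-02  3.85328400e-03]
```

View pics/s5.png

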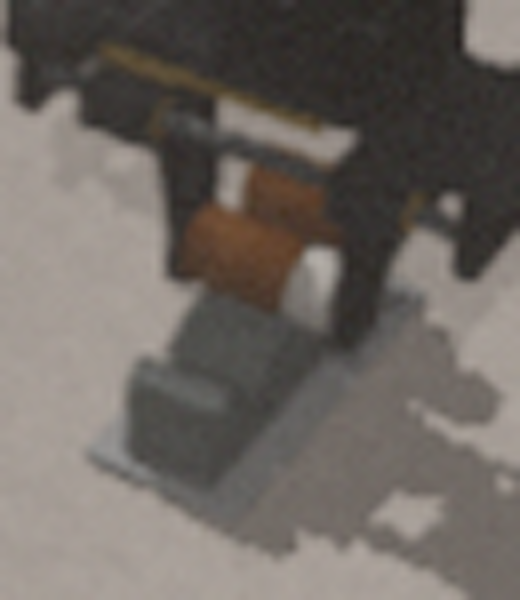

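Emit:
step_arm(
  delta_pos=[
    [0,0,0.003],
    [0,0,0.005],
    [0,0,0.005],
  ],
  rot=[
    [0,0,0],
    [0,0,0],
    [0,0,0],
  ],
  gripper=[-1,-1,-1],
)

```text
time_s: 9.28
tool_pos: [0.5811, 0.1755, 0.0443]
tool_rot: [180.0, -0.0, 5.5]
force: [-1.7, -0.4, 7.7]
grip_width: 0.0558
grasp_force: 15.0
```

Emit:
step_arm(
  delta_pos=[
    [0,0,-0.003],
    [0,0,-0.003],
    [0,0,-0.003],
    [0,0,-0.003],
    [0,0,-0.003],
  ],
  rot=[
    [0,0,0],
    [0,0,0],
    [0,0,0],
    [0,0,0],
    [0,0,0],
  ],
  gripper=[-1,0.5,0.8,1,1],
)

```text
time_s: 9.9
tool_pos: [0.5804, 0.1754, 0.0435]
tool_rot: [180.0, 0.0, 5.6]
force: [-0.3, 0.4, -0.7]
grip_width: 0.0841
grasp_force: 0.0
```

Emit:
step_arm(
  delta_pos=[
    [0,0,-0.1],
    [0,0,-0.3],
    [0,0,-0.6],
    [0,0,-0.9],
    [0,0,-0.9],
    [0,0,-0.9],
  ],
  rot=[
    [0,0,0],
    [0,0,0],
    [0,0,0],
    [0,0,0],
    [0,0,0],
    [0,0,0],
  ],
  gripper=[1,1,1,1,1,1],
)

```text
time_s: 10.65
tool_pos: [0.5806, 0.1755, 0.2245]
tool_rot: [180.0, -0.1, 5.6]
force: [0.2, -0.1, -0.5]
grip_width: 0.0869
grasp_force: 0.0
```

```bash
python3 - <<'E'
from h import *
p=[.581,.1755,.2237];m=[.53,.0,.2237];q=[.44,-.16,.2295]
print(go(p,[180,0,5.5],m,[180,0,-2]),go(m,[180,0,-2],q,[180,0,-9.2]))
E
```

```text
(array([-0.3379,  0.849 ,  0.    ]), array([-0.    , -0.    ,  0.0873])) (array([-0.4218,  0.8152, -0.029 ]), array([-0.    , -0.    ,  0.0838]))
```

Emit:
step_arm(
  delta_pos=[
    [-0.11,0.28,0],
    [-0.22,0.56,0],
    [-0.338,0.849,0],
    [-0.338,0.849,0],
  ],
  rot=[
    [0,0,0.03],
    [0,0,0.06],
    [0,0,0.087],
    [0,0,0.087],
  ],
  gripper=[1,1,1,1],
)

```text
time_s: 11.15
tool_pos: [0.5277, -0.0071, 0.2219]
tool_rot: [179.8, 0.2, -2.6]
force: [-0.3, 0.6, 0.4]
grip_width: 0.0871
grasp_force: 0.0
```

Emit:
step_arm(
  delta_pos=[
    [-0.14,0.27,0],
    [-0.28,0.54,-0.01],
    [-0.42,0.815,-0.029],
    [-0.42,0.815,-0.029],
    [-0.42,0.815,-0.029],
    [-0.42,0.815,-0.029],
  ],
  rot=[
    [0,0,0.03],
    [0,0,0.06],
    [0,0,0.084],
    [0,0,0.084],
    [0,0,0.084],
    [0,0,0.084],
  ],
  gripper=[1,1,1,1,1,1],
)

```text
time_s: 11.9
tool_pos: [0.441, -0.1581, 0.2291]
tool_rot: [-180.0, 0.0, -8.9]
force: [1.0, 0.4, -0.2]
grip_width: 0.0872
grasp_force: 0.0
```

```bash
cat >> h.py <<'E'
import cv2
def brown(img,box=None):
    hsv=cv2.cvtColor(np.ascontiguousarray(img),cv2.COLOR_RGB2HSV)
    m=((hsv[...,0]<16)&(hsv[...,1]>140)&(hsv[...,2]>40)).astype(np.uint8)
    if box: k=np.zeros_like(m);u0,v0,u1,v1=box;k[v0:v1,u0:u1]=1;m*=k
    return m
E
python3 - <<'E'
from cell import env, viewer
from h import *
o=env.get_obs();print(o["tool_pos"],o["tool_rot"],o["force"],o["time_s"])
c=viewer.read_camera("wrist");np.savez("w5.npz",**c)
t=viewer.read_camera("top")["img"];cv2.imwrite("pics/t5.png",t[:,:,::-1])
for f in("w1.npz","w5.npz"):
    d=np.load(f);m=brown(d["img"],(150,0,340,200));C=(float(d["fx"]),float(d["cx"]),float(d["cy"]),d["pose"])
    r=m.sum(1);print(f,[(i,int(x)) for i,x in enumerate(r) if x][::1][-75:])
    ys,xs=np.nonzero(m);b=ys.max();print("bottom",b,at_z(C,250,b+.5,.066))
    for v in(b-14,b-47):
        q=np.nonzero(m[v])[0];print(v,q.min(),q.max())
E
```

```text
[ 0.44100796 -0.15806662  0.22905132] [-1.79951489e+02  4.66654556e-02 -8.92867853e+00] [ 0.98076666  0.43212365 -0.15995871] 11.9
w1.npz [(73, 47), (74, 47), (75, 46), (76, 46), (77, 46), (78, 46), (79, 46), (80, 46), (81, 42), (82, 41), (83, 40), (84, 37), (85, 37), (86, 38), (87, 39), (88, 40), (89, 41), (90, 43), (91, 44), (92, 44), (93, 44), (94, 45), (95, 45), (96, 44), (97, 44), (98, 44), (99, 44), (100, 44), (101, 44), (102, 44), (103, 44), (104, 44), (105, 44), (106, 44), (107, 44), (108, 44), (109, 44), (110, 44), (111, 44), (112, 44), (113, 41), (114, 40), (115, 39), (116, 37), (117, 15), (118, 21), (119, 36), (120, 37), (121, 38), (122, 41), (123, 43), (124, 43), (125, 43), (126, 43), (127, 43), (128, 43), (129, 43), (130, 43), (131, 43), (132, 43), (133, 43), (134, 43), (135, 43), (136, 43), (137, 43), (138, 42), (139, 42), (140, 42), (141, 42), (142, 39), (143, 37), (144, 36), (145, 30), (146, 21), (147, 4)]
bottom 147 [ 0.47312855 -0.16066834  0.066     ]
133 245 287
100 246 289
w5.npz [(74, 48), (75, 47), (76, 47), (77, 46), (78, 46), (79, 46), (80, 46), (81, 46), (82, 46), (83, 43), (84, 41), (85, 39), (86, 36), (87, 19), (88, 37), (89, 38), (90, 40), (91, 41), (92, 44), (93, 45), (94, 45), (95, 45), (96, 45), (97, 45), (98, 45), (99, 45), (100, 45), (101, 45), (102, 45), (103, 45), (104, 45), (105, 45), (106, 45), (107, 45), (108, 44), (109, 44), (110, 44), (111, 44), (112, 44), (113, 43), (114, 43), (115, 43), (116, 40), (117, 39), (118, 37), (119, 5), (120, 34), (121, 37), (122, 37), (123, 39), (124, 40), (125, 42), (126, 42), (127, 43), (128, 43), (129, 43), (130, 43), (131, 43), (132, 43), (133, 43), (134, 43), (135, 43), (136, 43), (137, 43), (138, 43), (139, 43), (140, 41), (141, 41), (142, 41), (143, 40), (144, 38), (145, 36), (146, 35), (147, 24), (148, 18)]
bottom 148 [ 0.47438796 -0.15734858  0.066     ]
134 250 292
101 247 291
```

```bash
python3 - <<'E'
from h import *
print(go([.441,-.1585,.2291],[180,0,-8.95],[.4826,-.172,.12],[180,0,-9.3]))
d=np.load("w1.npz");e=np.load("w5.npz")
for d,u,v in((d,287.5,133),(e,292.5,134)):
  print(at_z((float(d["fx"]),float(d["cx"]),float(d["cy"]),d["pose"]),u,v,.075))
E
```

```text
(array([0.216 , 0.0343, 0.5455]), array([ 0.    , -0.    ,  0.0041]))
[ 0.48190005 -0.19847443  0.075     ]
[ 0.48253969 -0.1998116   0.075     ]
```

Emit:
step_arm(
  delta_pos=[
    [0.11,0.017,0.27],
    [0.216,0.034,0.54],
    [0.216,0.034,0.545],
    [0.216,0.034,0.545],
    [0.216,0.034,0.545],
  ],
  rot=[
    [0,0,0.004],
    [0,0,0.004],
    [0,0,0.004],
    [0,0,0.004],
    [0,0,0.004],
  ],
  gripper=[1,1,1,1,1],
)

```text
time_s: 12.62
tool_pos: [0.4831, -0.174, 0.123]
tool_rot: [179.9, -0.2, -9.5]
force: [-0.6, -0.6, 0.3]
grip_width: 0.0869
grasp_force: 0.0
```

```bash
python3 - <<'E'
from h import *
from cell import env
o=env.get_obs();print(o["tool_pos"],o["tool_rot"],o["force"],o["time_s"])
print(go(o["tool_pos"],o["tool_rot"],[.4823,-.1720,.0615],[180,0,-9.3]))
E
```

```text
[ 0.48312202 -0.17398761  0.12301716] [179.89587535  -0.22259902  -9.47036263] [-0.56505003 -0.63320653  0.27346252] 12.625
(array([-0.0069, -0.0097,  0.3075]), array([ 0.0012, -0.0026, -0.002 ]))
```

Emit:
step_arm(
  delta_pos=[
    [-0.005,-0.007,0.15],
    [-0.005,-0.007,0.28],
    [-0.005,-0.007,0.305],
    [-0.005,-0.007,0.305],
    [-0.005,-0.007,0.305],
    [-0.005,-0.007,0.305],
  ],
  rot=[
    [0,0,0],
    [0,0,0],
    [0,0,0],
    [0,0,0],
    [0,0,0],
    [0,0,0],
  ],
  gripper=[1,1,1,1,1,1],
)

```text
time_s: 13.38
tool_pos: [0.4818, -0.1725, 0.0606]
tool_rot: [180.0, -0.1, -9.5]
force: [0.1, -0.0, 0.8]
grip_width: 0.0868
grasp_force: 0.0
```

Emit:
step_arm(
  delta_pos=[
    [0,0,0],
    [0,0,0],
    [0,0,0],
    [0,0,0],
    [0,0,0],
    [0,0,0],
  ],
  rot=[
    [0,0,0],
    [0,0,0],
    [0,0,0],
    [0,0,0],
    [0,0,0],
    [0,0,0],
  ],
  gripper=[-1,-1,-1,-1,-1,-1],
)

```text
time_s: 14.12
tool_pos: [0.4812, -0.1721, 0.0595]
tool_rot: [-180.0, 0.0, -9.5]
force: [0.6, 0.4, -0.8]
grip_width: 0.056
grasp_force: 15.0
```

Emit:
step_arm(
  delta_pos=[
    [0,0,-0.2],
    [0,0,-0.5],
    [0,0,-0.7],
    [0,0,-0.7],
    [0,0,-0.7],
  ],
  rot=[
    [0,0,0],
    [0,0,0],
    [0,0,0],
    [0,0,0],
    [0,0,0],
  ],
  gripper=[-1,-1,-1,-1,-1],
)

```text
time_s: 14.75
tool_pos: [0.4805, -0.1721, 0.1987]
tool_rot: [180.0, 0.1, -9.5]
force: [-0.3, -0.2, -1.4]
grip_width: 0.0562
grasp_force: 15.0
```

```bash
python3 - <<'E'
from cell import env, viewer
from h import *
o=env.get_obs();print(o["tool_pos"],o["tool_rot"],o["force"],o["time_s"],o["grip_width"])
c=viewer.read_camera("wrist");np.savez("w6.npz",**c)
for f in("w3.npz","w6.npz"):
    d=np.load(f);m=brown(d["img"],(150,0,340,205))
    ys,xs=np.nonzero(m);b=ys.max();print(f,ys.min(),b,[(v,np.nonzero(m[v])[0][[0,-1]].tolist()) for v in(b-14,b-45,b-80)],m.sum())
p=o["tool_pos"];a=o["tool_rot"];m=[.48,0,.225];q=[.478,.17,.23]
print(go(p,a,m,[180,0,-2]),go(m,[180,0,-2],q,[180,0,5.5]))
E
```

```text
[ 0.48047767 -0.17214021  0.1986691 ] [ 1.79997945e+02  7.79629622e-02 -9.50007657e+00] [-0.28643792 -0.1872396  -1.40829835] 14.75 0.05623077889933132
w3.npz 61 198 [(np.int64(184), [244, 288]), (np.int64(153), [240, 287]), (np.int64(118), [238, 289])] 6536
w6.npz 100 197 [(np.int64(183), [238, 283]), (np.int64(152), [236, 284]), (np.int64(117), [238, 288])] 4548
(array([-0.1446, -0.8485, -0.1315]), array([-0.    ,  0.0009, -0.0873])) (array([-0.0397, -0.8491, -0.025 ]), array([ 0.    ,  0.    , -0.0873]))
```

Emit:
step_arm(
  delta_pos=[
    [-0.05,-0.26,-0.05],
    [-0.1,-0.54,-0.1],
    [-0.145,-0.848,-0.131],
    [-0.145,-0.848,-0.131],
  ],
  rot=[
    [0,0,-0.03],
    [0,0,-0.06],
    [0,0,-0.087],
    [0,0,-0.087],
  ],
  gripper=[-1,-1,-1,-1],
)

```text
time_s: 15.3
tool_pos: [0.4798, 0.0059, 0.2251]
tool_rot: [-179.9, 0.1, -1.4]
force: [1.1, -1.0, -0.3]
grip_width: 0.0559
grasp_force: 15.0
```

Emit:
step_arm(
  delta_pos=[
    [-0.01,-0.28,-0.01],
    [-0.03,-0.57,-0.02],
    [-0.04,-0.849,-0.025],
    [-0.04,-0.849,-0.025],
    [-0.04,-0.849,-0.025],
    [-0.04,-0.849,-0.025],
  ],
  rot=[
    [0,0,-0.03],
    [0,0,-0.06],
    [0,0,-0.087],
    [0,0,-0.087],
    [0,0,-0.087],
    [0,0,-0.087],
  ],
  gripper=[-1,-1,-1,-1,-1,-1],
)

```text
time_s: 16.05
tool_pos: [0.4787, 0.1676, 0.2299]
tool_rot: [180.0, 0.1, 5.3]
force: [-0.2, 0.1, -0.5]
grip_width: 0.0558
grasp_force: 15.0
```

```bash
python3 - <<'E'
from cell import env, viewer
from h import *
o=env.get_obs();print(o["tool_pos"],o["tool_rot"],o["force"],o["time_s"])
c=viewer.read_camera("wrist");np.savez("w7.npz",**c)
for f in("w4.npz","w7.npz"):
    d=np.load(f);m=brown(d["img"],(200,0,330,160));C=(float(d["fx"]),float(d["cx"]),float(d["cy"]),d["pose"])
    n,l,s,cc=cv2.connectedComponentsWithStats(m)
    for i in range(1,n):
        if s[i,4]>200:
            x,y,w,h,_=s[i];col=[np.nonzero(l[:,x+k]==i)[0].mean() for k in(6,w-7)]
            e=at_z(C,x+w-.5,y+h/2-.5,.06);print(f,s[i],cc[i],at_z(C,*cc[i],.055).round(4),"end",e.round(4),"skew",col)
print(go(o["tool_pos"],o["tool_rot"],[.6285-.004,.180-.0003,.1],[180,0,5.4]))
E
```

```text
[0.47868612 0.16761671 0.22988084] [1.79958480e+02 8.63631928e-02 5.26425558e+00] [-0.19705906  0.08069522 -0.46727506] 16.05
w4.npz [ 246  104   40   28 1020] [266.16078431 116.76470588] [0.5427 0.1629 0.055 ] end [0.5437 0.1439 0.06  ] skew [np.float64(116.5), np.float64(116.5)]
w7.npz [ 245   56   42   31 1236] [266.19174757  70.86488673] [0.5854 0.1671 0.055 ] end [0.5864 0.1478 0.06  ] skew [np.float64(71.0), np.float64(71.0)]
w7.npz [ 246  103   40   28 1030] [266.1592233  116.56990291] [0.5425 0.1629 0.055 ] end [0.5444 0.144  0.06  ] skew [np.float64(116.5), np.float64(117.0)]
(array([0.7325, 0.0063, 0.6483]), array([ 0.0005,  0.001 , -0.0016]))
```

Emit:
step_arm(
  delta_pos=[
    [0.2,0.018,0.1],
    [0.4,0.018,0.2],
    [0.6,0.018,0.35],
    [0.728,0.018,0.5],
    [0.728,0.018,0.64],
    [0.728,0.018,0.648],
    [0.728,0.018,0.648],
    [0.728,0.018,0.648],
    [0.728,0.018,0.648],
  ],
  rot=[
    [0,0,0],
    [0,0,0],
    [0,0,0],
    [0,0,0],
    [0,0,0],
    [0,0,0],
    [0,0,0],
    [0,0,0],
    [0,0,0],
  ],
  gripper=[-1,-1,-1,-1,-1,-1,-1,-1,-1],
)

```text
time_s: 17.23
tool_pos: [0.6243, 0.1801, 0.1025]
tool_rot: [180.0, -0.1, 5.5]
force: [0.2, 0.4, -0.2]
grip_width: 0.0559
grasp_force: 15.0
```

```bash
python3 - <<'E'
from h import *
from cell import env
o=env.get_obs();print(o["tool_pos"],o["tool_rot"],o["force"],o["time_s"])
print(go(o["tool_pos"],o["tool_rot"],[.624,.1797,.048],[180,0,5.4]))
E
```

```text
[0.62434834 0.18014415 0.1025036 ] [ 1.79982557e+02 -1.23786588e-01  5.45195531e+00] [ 0.16627096  0.39977184 -0.18308856] 17.225
(array([-0.0025,  0.002 ,  0.2725]), array([ 0.0002, -0.0014,  0.0006]))
```

Emit:
step_arm(
  delta_pos=[
    [-0.001,0.002,0.09],
    [-0.001,0.002,0.18],
    [-0.001,0.002,0.24],
    [-0.001,0.002,0.265],
    [-0.001,0.002,0.265],
    [-0.001,0.002,0.265],
  ],
  rot=[
    [0,0,0],
    [0,0,0],
    [0,0,0],
    [0,0,0],
    [0,0,0],
    [0,0,0],
  ],
  gripper=[-1,-1,-1,-1,-1,-1],
)

```text
time_s: 17.98
tool_pos: [0.624, 0.18, 0.0487]
tool_rot: [-180.0, -0.1, 5.5]
force: [-0.3, -0.3, -0.2]
grip_width: 0.056
grasp_force: 15.0
```

Emit:
step_arm(
  delta_pos=[
    [0,0,0.004],
    [0,0,0.008],
    [0,0,0.008],
  ],
  rot=[
    [0,0,0],
    [0,0,0],
    [0,0,0],
  ],
  gripper=[-1,-1,-1],
)

```text
time_s: 18.35
tool_pos: [0.6236, 0.1796, 0.0466]
tool_rot: [180.0, -0.0, 5.5]
force: [0.7, 0.0, -0.4]
grip_width: 0.0557
grasp_force: 15.0
```

Emit:
step_arm(
  delta_pos=[
    [0,0,0.004],
    [0,0,0.008],
    [0,0,0.01],
    [0,0,0.01],
  ],
  rot=[
    [0,0,0],
    [0,0,0],
    [0,0,0],
    [0,0,0],
  ],
  gripper=[-1,-1,-1,-1],
)

```text
time_s: 18.85
tool_pos: [0.6236, 0.1797, 0.0444]
tool_rot: [180.0, 0.0, 5.5]
force: [0.8, 0.2, -0.7]
grip_width: 0.0554
grasp_force: 15.0
```

Emit:
step_arm(
  delta_pos=[
    [0,0,0.003],
    [0,0,0.005],
    [0,0,0.005],
  ],
  rot=[
    [0,0,0],
    [0,0,0],
    [0,0,0],
  ],
  gripper=[-1,-1,-1],
)

```text
time_s: 19.23
tool_pos: [0.6237, 0.1797, 0.0435]
tool_rot: [180.0, -0.0, 5.5]
force: [0.1, 0.3, 0.3]
grip_width: 0.0562
grasp_force: 15.0
```

Emit:
step_arm(
  delta_pos=[
    [0,0,0.003],
    [0,0,0.005],
    [0,0,0.005],
  ],
  rot=[
    [0,0,0],
    [0,0,0],
    [0,0,0],
  ],
  gripper=[-1,-1,-1],
)

```text
time_s: 19.6
tool_pos: [0.6239, 0.1798, 0.0432]
tool_rot: [180.0, -0.0, 5.5]
force: [-0.3, -0.5, 4.9]
grip_width: 0.0559
grasp_force: 15.0
```

Contact (4.9 N). Release and retreat.

Emit:
step_arm(
  delta_pos=[
    [0,0,-0.002],
    [0,0,-0.002],
    [0,0,-0.002],
    [0,0,-0.002],
    [0,0,-0.002],
  ],
  rot=[
    [0,0,0],
    [0,0,0],
    [0,0,0],
    [0,0,0],
    [0,0,0],
  ],
  gripper=[-1,0.5,0.8,1,1],
)

```text
time_s: 20.23
tool_pos: [0.6235, 0.1797, 0.0427]
tool_rot: [180.0, 0.0, 5.5]
force: [-0.3, -0.1, 0.4]
grip_width: 0.0842
grasp_force: 0.0
```

Emit:
step_arm(
  delta_pos=[
    [0,0,-0.1],
    [0,0,-0.3],
    [0,0,-0.6],
    [0,0,-0.9],
    [0,0,-0.9],
  ],
  rot=[
    [0,0,0],
    [0,0,0],
    [0,0,0],
    [0,0,0],
    [0,0,0],
  ],
  gripper=[1,1,1,1,1],
)

```text
time_s: 20.85
tool_pos: [0.6263, 0.1819, 0.2308]
tool_rot: [-179.9, -0.7, 5.5]
force: [0.2, -0.1, -0.5]
grip_width: 0.0872
grasp_force: 0.0
```

Emit:
step_arm(
  delta_pos=[
    [-0.2,0.2,0],
    [-0.4,0.4,0],
    [-0.6,0.6,0],
    [-0.7,0.7,0],
    [-0.7,0.7,0],
    [-0.7,0.7,0],
  ],
  rot=[
    [0,0,0],
    [0,0,0],
    [0,0,0],
    [0,0,0],
    [0,0,0],
    [0,0,0],
  ],
  gripper=[1,1,1,1,1,1],
)

```text
time_s: 21.6
tool_pos: [0.4979, 0.0279, 0.2233]
tool_rot: [-180.0, -0.1, 5.5]
force: [0.8, -0.1, -0.4]
grip_width: 0.0866
grasp_force: 0.0
```

```bash
python3 - <<'E'
from cell import env, viewer
from h import *
o=env.get_obs();print(o["tool_pos"],o["time_s"])
t=viewer.read_camera("top")["img"];s=viewer.read_camera("scene")["img"];t0=cv2.imread("pics/top0.png")[:,:,::-1]
m=brown(t,(170,170,212,235));n,l,st,cc=cv2.connectedComponentsWithStats(m)
for i in range(1,n):
    if st[i,4]>20:x,y,w,h,_=st[i];print(st[i],cc[i],at_z("top",*cc[i],.053).round(4),at_z("top",x+w-.5,cc[i][1],.055).round(4))
o=np.zeros((600,780,3),np.uint8)
o[:560,:390]=cv2.resize(t[170:240,165:214],(390,560),interpolation=cv2.INTER_CUBIC)
o[:300,395:775]=cv2.resize(s[145:200,200:270],(380,300),interpolation=cv2.INTER_CUBIC)
o[300:600,395:775]=cv2.resize(s[192:247,290:360],(380,300),interpolation=cv2.INTER_CUBIC)
cv2.imwrite("pics/end.png",o[:,:,::-1])
E
```

```text
[0.49792717 0.02788772 0.22327884] 21.6
[184 182   8  10  56] [187.44642857 186.57142857] [0.6274 0.1811 0.053 ] [0.6271 0.1687 0.055 ]
[184 197   9  10  54] [188.         201.24074074] [0.583  0.1777 0.053 ] [0.5828 0.164  0.055 ]
[185 212   6   9  35] [187.54285714 216.34285714] [0.5381 0.1772 0.053 ] [0.5379 0.1681 0.055 ]
```

View pics/end.png

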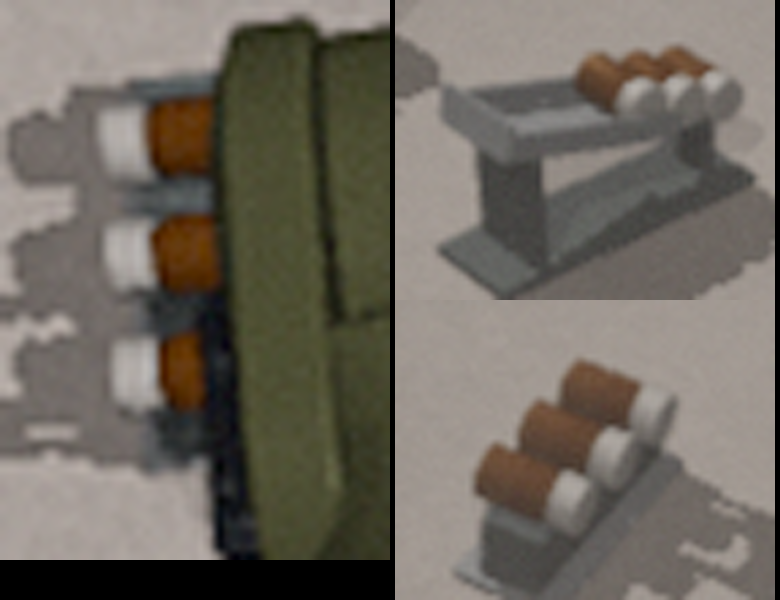

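The last picture shows three vials in the tray with aligned caps: cap ends at columns 98, 105 and 110, rows 138, 255 and 371. The other three are in a row in the feeder against its stop.

```bash
python3 -c "
from cell import env
print(env.sign_off())"
```

```text
the job is handed in; nothing more can be done
None
```

I laid two vials in the tray's empty cradles, centred and with caps the same way as the vial already there. The other three are in a row in the feeder with one against the stop, and the job was handed in at about 22 s.

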